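Run the board carriage to its index in front of the fume hood

ROBOT

A 6-joint arm with a two-finger parallel gripper is mounted at the origin on the work surface. World frame = base frame: x ahead of the robot, y to its left, z up, the work surface at z = 0. Lengths are in mm, angles in rad, forces in N, time in s.
With the tool pointing down it reaches from about 275 to 750 mm from the base axis. Payload 10.2 kg.
Tool frame: the origin (TCP) lies between the finger pads; the fingertips stand 8 mm ahead of it and the grasp point (between the pads) lies 11 mm behind it; z points along the fingers, y is the line along which they close (so a half turn about z gives the same grasp; the last joint's range is limited). The gripper opens to 85 mm and grips with 20 to 120 N. Pads are 22 mm wide; open, the fingers measure 114 mm over their backs; the gripper's body (76 mm by 85 mm) begins 54 mm behind the grasp point. The pads swing forward as they close: fully open they stand 13 mm farther back than shut.
Start: joints at [-1.363, 0.313, 1.498, -0, 1.331, -0.223], TCP at [219.227, -477.044, 239.294] pointing down, gripper open.
Joint ranges: [-2.94, 2.94], [-0.97, 2.17], [0.19, 2.56], [-1.23, 4.37], [0.02, 3.11], [-2.88, 2.88]. Speed limits (rad/s): [2.39, 2.39, 3.01, 3.14, 3.14, 3.14].

INTERFACE

Orientations are given as a unit quaternion [w, x, y, z].
In Python, from rig import * gives the robot as it stands.
- The arm moves only by the shell command python3 -m handwheel 'ROWS' [FORCE]. ROWS is JSON, a list that holds one entry, the list of rows, each a list of 7 numbers: the shift along the world's x, y, z in mm, then the turn, a rotation vector about the world's x, y, z in degrees, then the opening, from -1 (shut) to 1 (fully open). A call has 1 to 8 rows; each row shifts and turns the commanded pose from where the row before left it; what a row does not reach is not made up. A row lasts 1/8 s, in which the tool goes at most 62.5 mm and 10.7 degrees, less where a joint would pass 70% of its speed; a pose out of reach is approached as far as the arm can. A call is refused whole if a number of a shift passes 62.5 or a number of a turn 10.7, either way. A call with a gripper value outside its range is refused whole. The fingers move at their own pace and stop on an object; FORCE is the grip in N (left out, the last holds). Time passes only in rows, so rows that do not move let the fingers close. It gives the time, the measured TCP pose, the force, the opening and the grip force at its end, in the units of the state.
- sense(): the state, without advancing time (a new reading comes with each control period).
- capture(name): name is "side" or "top"; returns a dict with "image" (400x640x3 uint8, red, green, blue), "fx", "fy", "cx", "cy" (pixels), "rvec" (rotation vector, rad) and "tvec" (3), from world to camera coordinates, as OpenCV has them. Camera axes: x right, y down, z forward; pixel columns grow to the right and rows downward; lengths in mm; the calibration is good to about 2 mm. A picture is of the moment at which its call begins. There is no depth.
- finish_job(): hands the job in; it is judged then, once.
The state is a dict: "time_s": time; "joints": joint angles; "dq": joint speeds; "tau": joint torques, N m; "eef_pos": TCP position; "ee_rot": TCP orientation; "force": force on the tool from outside, world axes, zero at the start; "wrist_torque": the same for the moment, N m; "grip_width": opening from 0.0 (shut) to 1.0 (fully open); "grip_force": force on a finger pad.
Only numpy, scipy, OpenCV 4.12 (cv2) and the standard library are available. Lean on these libraries where they do the work, as an engineer would, in place of code of your own. Each camera call takes 0.05 s, during which the arm holds its last target. There are 200 camera calls.

TASK

The carriage on the track runs almost without friction and carries a board whose parts only sit in wet solder paste. Pushing only against the rubber bumper bars at its two ends, gently run it along until its pointer is in line with the index flag on the edge of the track by the fume hood, and brake it there so that it stands still by itself: never let it run into a stop of the track, never touch the board or its holder, and leave the other things on the bench alone. Finish with the carriage at rest at the flag and nothing touching it.

Things in the scene. Friction and masses are not known exactly. Their poses are not given: they have to be found in the camera images.
- rail: The shuttle track, fixed to the bench: aluminium bed 110 mm wide (x), 660 mm long (y), 16 mm thick, with two steel shafts on it (tops 32 mm above the bench) and near either end a low stop block (top 42 mm) that meets the carriage's underside. Origin: centre of the bed's underside. y runs along the track, roughly to the robot's left, the way the carriage joint grows; x points away from the robot.
- carriage (a joint): Carriage position along the track, m: 0 at the right-hand stop (low y), 0.365 at the left-hand stop. The carriage's middle lies at y = joint - 0.175, x = 0 in the rail's frame. Total mass nominally 2.4 kg (hidden: 1.8 to 3.1). Ball bearings, nearly frictionless: about 0.003 N dry plus 0.12 N per m/s, so left alone it coasts far.
- carriage_mid (a point): The middle of the carriage, on its centre line, 67 mm above the bench, at the height of the middle of the bumpers. The point moves with the carriage; its axes are those of the rail.
- pointer (a point): Tip of the small steel pointer on the far side of the carriage (side away from the robot), at the carriage's middle: 87 mm across from carriage_mid, 47 mm above the bench.
- board (a point): The carriage's aluminium board holder, 124 mm across the track, 160 mm along it, 50 to 84 mm above the bench, with a dark green board on top (92 mm) and electronic parts on it (the highest, two round cans, reach 110 mm). Not to be touched. This point: the middle of the top of the board.
- bumper_right (a joint): Compression (m) of the black rubber bumper bar on the carriage's right-hand (low y) end: 0 at rest, 0.025 fully in. Bar 120 mm across the track, 50 to 84 mm above the bench; at rest its flat outer face is 115 mm from the carriage's middle, 35 mm out of the holder. Springy: 60 N/m (1.5 N fully in), 3 N per m/s, no preload, so a finger that meets the carriage at speed makes it bounce off.
- bumper_left (a joint): The same on the left-hand (high y) end: compression in m, 0 to 0.025, outer face at rest 115 mm from the carriage's middle.
- index: The index: dark steel clamp block 30 x 36 x 24 mm at the far edge of the bed (72 mm from the track's centre line) with an upright steel flag, 4 mm thick along the track, 30 mm wide across it, top 62 mm above the bench. Origin: under the flag's middle plane, at bench height; axes as the rail's. The carriage is at the mark when the pointer has the flag's y in the rail's frame.
- hood: Black fume hood beyond the track, by the index: mouth 220 mm wide and 34 mm high, 98 mm above the bench, facing the track, on a foot, fixed, with a corrugated hose. Highest point about 135 mm. Origin: below the middle of the mouth, about 190 mm beyond the track's centre line.
- reel: Bystander, loose: solder reel standing on its flange, 60 mm diameter, 42 mm high, beyond the track. Origin: centre of its underside.
- flux: Bystander, loose: small white bottle, 40 mm diameter, 100 mm high, beyond the track. Origin: centre of its underside.
- strap: Bystander, loose: yellow wrist-strap ring lying flat, 68 mm diameter, 18 mm high, on the robot's side of the track, to the left. Origin: centre of its underside.
- tweezers: Bystander, loose: dark tweezers, 120 mm long, lying on the robot's side of the track, to the right. Origin: their middle, at bench height.
Not all that is in view belongs to the job. Of the things like the index, leave any that is turquoise; of the rest the larger one is meant.

How it is judged (in metres and radians):
On the way:
1. the carriage stands still with its pointer at the index flag for 3 s (y of pointer in the frame of index between -0.015 and 0.015 m and velocity of joint carriage between -0.006 and 0.006 m/s), for 3 s.
At the end, for the whole second after the job is handed in: The pointer is within 15 mm of the index flag along the track, the carriage is still (under 6 mm/s), and nothing touches it; it has stood so for 3 s (all of step 1).
It fails at once if the carriage runs into a stop of the track (value of joint carriage above 0.363 m or value of joint carriage below 0.002 m).
It fails at once if the board or its holder is touched (contact force between anything else and carriage_c0 above 0.5 N or contact force between anything else and carriage_c1 above 0.5 N or contact force between anything else and carriage_c2 above 0.5 N or contact force between anything else and carriage_c3 above 0.5 N or contact force between anything else and carriage_c4 above 0.5 N or contact force between anything else and carriage_c5 above 0.5 N).
It fails at once if a bumper is struck or pressed hard (over 6 N) (contact force between anything else and bumper_right above 6 N or contact force between anything else and bumper_left above 6 N).
It fails at once if the carriage is rushed (over 0.25 m/s) (velocity of joint carriage above 0.25 m/s or velocity of joint carriage below -0.25 m/s).
It fails at once if something else on the bench is moved (distance of any of reel, flux, strap, tweezers from where it was at the start of the episode above 0.02 m).
It also fails if it takes over 45 s, if anything falls off the work surface, if the arm or the gripper's body presses on something with over 40 N, if the wrist force passes 120 N, or if a joint passes its speed limit or range.

## Working session

There is one attempt and no reset: what is moved stays moved. The work goes in short steps, Python scripts to look and compute and a shell command to move; the robot and the scene stay as the last step left them, time stands still between calls to the robot, and variables do not carry over. Pictures are saved under pics/ and viewed, at most 10 in all, crops included, and the job is handed in when it is done.

```bash
mkdir -p pics; ls; python3 - <<'E'
from rig import *
import cv2
for n in("top","side"):
    c=capture(n); cv2.imwrite(f"pics/{n}0.png",c["image"][:,:,::-1]); print(n,{k:v for k,v in c.items() if k!="image"})
print(sense())
E
```

```text
pics
top {'fx': 398.6242960563373, 'fy': 398.6242960563373, 'cx': 319.2899544465908, 'cy': 205.78596546994916, 'rvec': array([ 2.15453127, -2.18205346,  0.09068002]), 'tvec': array([  -9.71877321,  539.61680001, 1052.94131123])}
side {'fx': 459.9901046392111, 'fy': 459.9901046392111, 'cx': 318.17349822969356, 'cy': 198.18836037944737, 'rvec': array([ 0.21229919, -2.7822481 ,  1.24570086]), 'tvec': array([533.79415396, 136.56203539, 922.97132493])}
{'time_s': 0.1, 'joints': array([-1.36342819e+00,  3.13403274e-01,  1.49834166e+00, -2.22547142e-05,
        1.33099281e+00, -2.23402064e-01]), 'dq': array([ 0.00070778, -0.00106737,  0.00014504,  0.00051743, -0.00075353,
        0.00063865]), 'tau': array([ 2.12353792e-03, -4.12897003e+01, -2.60143715e+01, -1.56424935e-04,
        3.04596419e-03,  2.29584765e-05]), 'eef_pos': array([ 219.16272947, -476.83272036,  238.7948978 ]), 'ee_rot': array([-5.72610772e-04,  9.76893435e-01,  2.13726198e-01, -6.21707805e-06]), 'force': array([ 0.5977814 ,  0.38239637, -0.12937464]), 'wrist_torque': array([ 0.05788712,  0.04086862, -0.03693025]), 'grip_force': 0.0, 'grip_width': 0.9989425538571266}
```

View pics/top0.png

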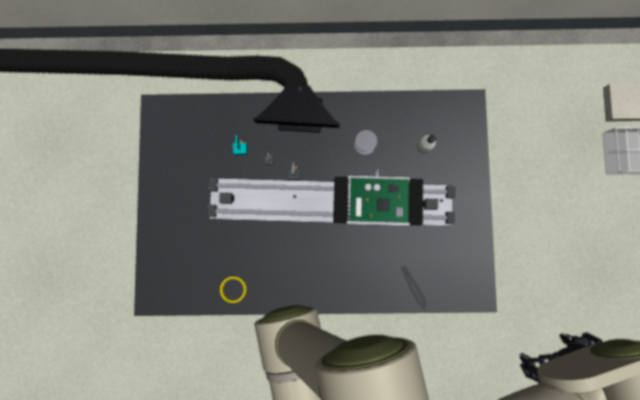

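View pics/side0.png

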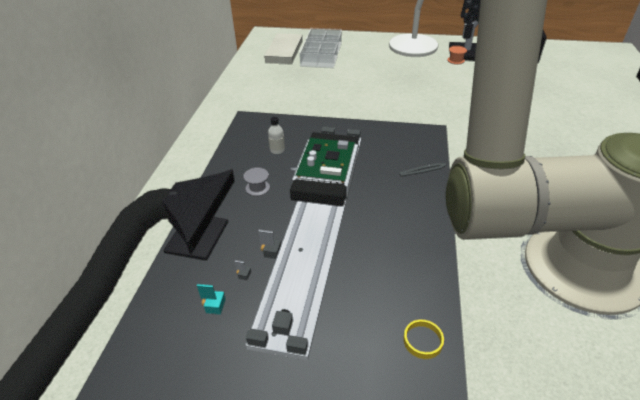

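Top view: the carriage sits at the right, with bumpers at about (341,200) and (416,201) and the pointer at (377,172). There are three index-like things:
- a turquoise one at top (239,146) / side (211,298), to be left alone
- a small grey one at top (269,157) / side (242,270)
- a larger grey one at top (293,168) / side (268,242), right at the bed edge

The larger grey one fits the description. I'll confirm it with an enlarged crop.

```bash
cat > h.py <<'E'
import cv2,numpy as np
from rig import *
def ray(c,u,v):
    R=cv2.Rodrigues(c["rvec"])[0]; d=R.T@np.array([(u-c["cx"])/c["fx"],(v-c["cy"])/c["fy"],1]); return -R.T@c["tvec"],d
def plane(c,u,v,z):
    o,d=ray(c,u,v); return o+d*(z-o[2])/d[2]
def tri(c1,p1,c2,p2):
    o,d=ray(c1,*p1);q,e=ray(c2,*p2)
    s=np.linalg.lstsq(np.c_[d,-e],q-o,rcond=None)[0]; a=o+d*s[0];b=q+e*s[1]; return (a+b)/2,np.linalg.norm(a-b)
def proj(c,P): return cv2.projectPoints(np.float64(P).reshape(-1,3),c["rvec"],c["tvec"],np.array([[c["fx"],0,c["cx"]],[0,c["fy"],c["cy"]],[0,0,1.]]),None)[0][:,0]
E
python3 - <<'E'
from h import *
t=cv2.imread("pics/top0.png");s=cv2.imread("pics/side0.png")
a=cv2.resize(t[130:190,220:400],None,fx=4,fy=4,interpolation=2)
b=cv2.resize(s[220:320,190:370],None,fx=3.6,fy=3.6,interpolation=2)
b=cv2.copyMakeBorder(b,0,0,0,a.shape[1]-b.shape[1],0)
cv2.imwrite("pics/crop.png",np.vstack([a,b]))
E
```

```text
(no output)
```

View pics/crop.png

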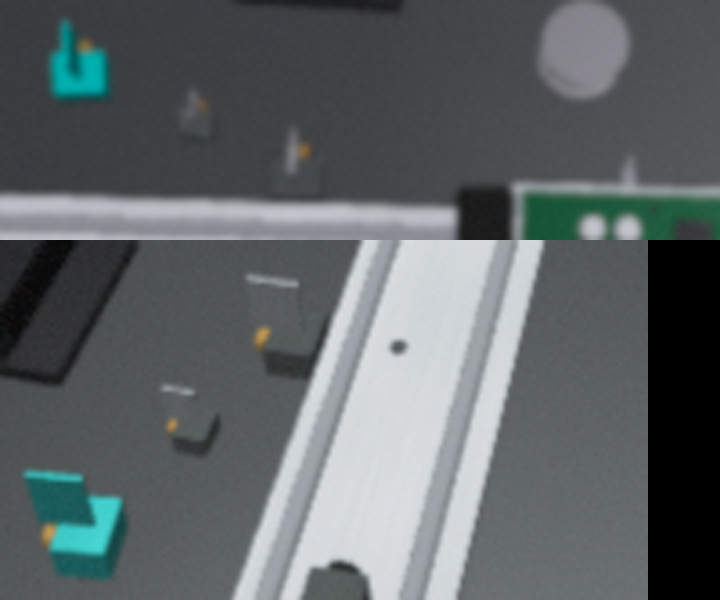

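The crop confirms it: the larger dark-steel clamp stands at the bed's edge, with its flag top at side (259,230)–(273,232) and top (293,162)–(293,173). The others are the smaller grey one and the turquoise one.

```bash
python3 - <<'E'
from h import *
ct,cs=capture("top"),capture("side")
g=cv2.cvtColor(ct["image"],cv2.COLOR_RGB2GRAY).astype(float)
def edges(col,r0,r1):
    p=g[r0:r1,col]; d=np.diff(p)
    return d
up=[];dn=[]
for c in list(range(232,285,3))+list(range(300,330,3)):
    p=g[165:235,c]; idx=np.where(p>120)[0]
    def cross(i,j): return i+(120-p[i])/(p[j]-p[i])*(j-i)
    a=idx[0];b=idx[-1]
    up.append((c,165+cross(a-1,a)));dn.append((c,165+cross(b+1,b)))
U=np.array([plane(ct,*q,16) for q in up]);D=np.array([plane(ct,*q,16) for q in dn])
for n,X in(("far",U),("near",D)):
    k=np.polyfit(X[:,1],X[:,0],1); print(n,k,np.std(X[:,0]-np.polyval(k,X[:,1])))
ku=np.polyfit(U[:,1],U[:,0],1);kd=np.polyfit(D[:,1],D[:,0],1)
k=(ku+kd)/2; th=np.arctan(k[0]); yd=np.array([np.sin(th),np.cos(th)]); xd=np.array([np.cos(th),-np.sin(th)])
print("th deg",np.degrees(th),"width",(ku[1]-kd[1])*np.cos(th)); o=np.array([k[1],0])
def fr(P): return np.round([(P[:2]-o)@xd,(P[:2]-o)@yd,P[2]],1)
print("flag tri",*[ (fr(r[0]),r[1]) for r in [tri(ct,(293.2,162.3),cs,(258.8,230.3)),tri(ct,(293.0,172),cs,(272.8,232.3))]])
print("flag plane62", fr(plane(ct,293.2,167,62)),fr(plane(cs,265.7,231.3,62)))
print("o",o,"xd",xd,"yd",yd)
# row profile across carriage along track
for z,v in((84,205),):
    r=g[183:217].mean(0); print(np.round(r[325:432]).astype(int))
# row profile along track ends
print(np.round(g[196:202].mean(0)[200:240]).astype(int)); print(np.round(g[196:202].mean(0)[420:465]).astype(int))
print("pointer", g[166:178,370:386].astype(int))
E
```

```text
far [4.19982052e-02 6.10159094e+02] 0.36133683828936136
near [4.19495352e-02 4.97695451e+02] 0.40581927640247456
th deg 2.4035147655277047 width 112.36470388426648
flag tri (array([96.9, 54.9, 60.4]), np.float64(0.889248967221703)) (array([69.4, 54.2, 59.5]), np.float64(2.4798592570607565))
flag plane62 [83.6 54.2 62. ] [82.1 56.5 62. ]
o [553.92727263   0.        ] xd [ 0.99912026 -0.04193694] yd [0.04193694 0.99912026]
[177 177 178 178 179 179 175 159 121  70  36  28  28  28  28  28  28  29
  28  28  29  36  66 106 124 103  75  65  65  72  91 121 143 150 149 136
 109  82  70  72  80  88  93  94  91  86  79  73  76  83  89  90  87  84
  78  71  66  66  66  67  67  67  67  66  68  69  71  71  72  73  77  83
  90  94  95  95  93  89  83  79  79  77  71  57  39  30  28  28  28  28
  29  28  28  28  28  29  40  68 101 123 129 132 136 137 137 138 139]
[ 61  60  60  60  60  60  61  61  64  83 125 166 184 187 188 188 187 183
 164 127  91  78  76  76  76  76  76  76  76  73  64  48  48  80 131 173
 191 194 194 194]
[ 28  41  72 105 123 121 117 120 126 128 129 130 130 130 130 131 135 147
 16
[... 220 characters left out ...]
  84  84  84  84  84  85  84]
 [ 81  81  82  82  81  82  87  90  89  85  84  85  82  85  85  84]
 [ 83  82  82  83  82  86  96 104 100  89  84  85  84  83  84  85]
 [ 83  83  81  83  85  90 105 113 106  91  85  85  85  84  86  83]
 [ 83  82  83  82  86  95 113 121 110  93  86  84  83  84  86  86]
 [ 81  83  82  83  89 104 123 130 116  96  86  85  86  85  85  85]
 [ 84  83  83  86  89 109 130 136 122  99  86  84  85  86  85  84]
 [ 87  86  88  87  93 111 133 138 125 101  89  88  86  86  86  87]
 [106 108 107 108 110 123 141 145 131 112  97  94  94  93  93  93]
 [135 137 136 136 138 147 156 158 149 135 126 124 122 120 120 122]
 [142 145 145 144 148 154 161 161 156 149 146 143 144 144 145 144]]
```

```bash
cat >> h.py <<'E'
th=np.radians(2.4035);o0=np.array([553.93,0]);yd=np.array([np.sin(th),np.cos(th)]);xd=np.array([np.cos(th),-np.sin(th)])
def fr(P): return np.round([(P[:2]-o0)@xd,(P[:2]-o0)@yd,P[2]],1)
def W(x,y): return np.round(o0+x*xd+y*yd,1)
E
python3 - <<'E'
from h import *
ct,cs=capture("top"),capture("side")
cv2.imwrite("pics/side1.png",cv2.resize(cs["image"][110:215,230:410,::-1],None,fx=4,fy=4,interpolation=2))
print("ptr",fr(plane(ct,376.9,170,47)))
print("R face z84",fr(plane(ct,422.3,200,84)),"L face z84/50",fr(plane(ct,333.3,200,84)),fr(plane(ct,333.3,200,50)))
print("bed L",fr(plane(ct,210,199,16)),"R",fr(plane(ct,453.5,199,16)), "camtop",fr(ray(ct,0,0)[0]))
for s in (-1,): print(sense()["eef_pos"], fr(sense()["eef_pos"]))
E
```

```text
ptr [  84.5 -168.3   47. ]
R face z84 [   3.1 -280.4   84. ] L face z84/50 [ -3.4 -53.4  84. ] [  0.3 -54.1  50. ]
bed L [ -2.8 283.   16. ] R [  16.1 -381.8   16. ] camtop [-114.5  -31.9 1098.7]
[ 219.19685126 -476.98616606  239.11140059] [-314.4 -490.6  239.1]
```

View pics/side1.png

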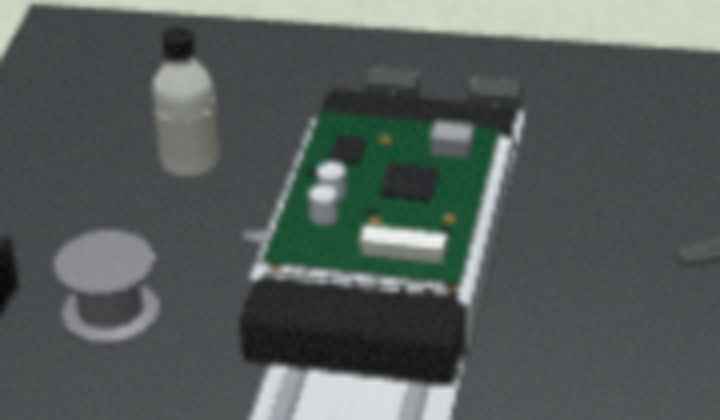

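The side crop shows the bumpers at both ends and the pointer on the far side. In rail coordinates s (along yd):
- **Carriage middle:** s≈-168, bumper faces at -281 and -53.
- **Flag:** s≈55.
- **Bed centre:** s≈-49. So joint ≈ 57 mm, target ≈ 279 mm.

The bumpers are at the stated height, and the rail's 665 × 112 mm agrees with the text. Next I move behind the right bumper with the fingers shut.

```bash
python3 -m handwheel '[[[40,19.7,0,0,0,7.86,-1],[40,19.7,0,0,0,7.86,-1],[40,19.7,0,0,0,7.86,-1],[40,19.7,0,0,0,7.86,-1],[40,19.7,0,0,0,7.86,-1],[40,19.7,0,0,0,7.86,-1],[40,19.7,0,0,0,7.86,-1],[40,19.7,0,0,0,7.86,-1]]]'
```

```text
time_s: 1.3
eef_pos: [540.4, -318.6, 239.2]
ee_rot: [-0.0, 0.72, 0.694, -0.0]
force: [0.2, -1.1, 0.3]
grip_width: 0.003
grip_force: 0.0
```

```bash
python3 -m handwheel '[[[0,0,-42,0,0,0,-1],[0,0,-42,0,0,0,-1],[0,0,-42,0,0,0,-1],[0,0,-42,0,0,0,-1],[0,0,0,0,0,0,-1]]]'; python3 - <<'E'
from h import *
s=sense();print(s["eef_pos"],fr(s["eef_pos"]),s["ee_rot"],s["grip_width"])
ct,cs=capture("top"),capture("side")
cv2.imwrite("pics/a.png",np.vstack([ct["image"][80:330,:,::-1],cs["image"][80:380,:,::-1]]))
E
```

```text
time_s: 1.92
eef_pos: [538.0, -318.4, 68.6]
ee_rot: [-0.003, 0.722, 0.692, -0.0]
force: [-0.6, 0.3, 0.9]
grip_width: -0.002
grip_force: 0.0
[ 537.95302625 -318.37087229   68.56149111] [  -2.6 -318.8   68.6] [-3.12164904e-03  7.21980082e-01  6.91906742e-01 -2.79311398e-04] -0.00167628936641832
```

View pics/a.png

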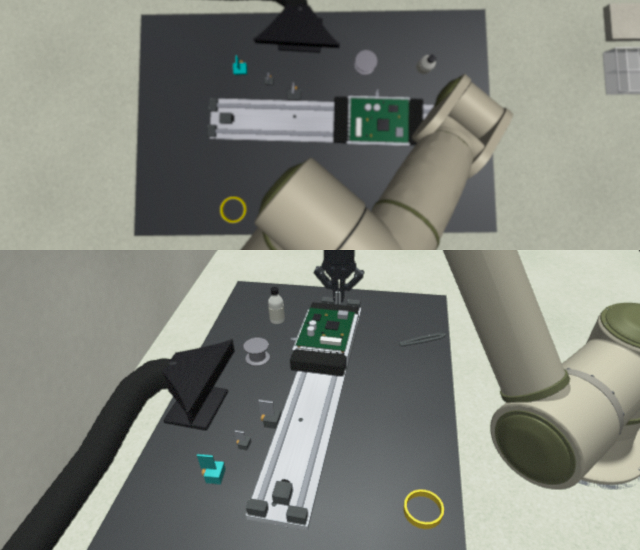

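The view shows the shut fingers behind the right bumper and the board still visible from above. I'll write a tracker and make the approach.

```bash
cat >> h.py <<'E'
def track():
    "carriage middle s (rail coord) from top: left bumper face, green left/right edges; from side: green front edge"
    ct=capture("top");t=sense()["time_s"]; cs=capture("side")
    def grn(im):
        i=im.astype(int); return ((i[...,1]-i[...,0]>25)&(i[...,1]-i[...,2]>10)).astype(np.uint8)
    r={"t":round(t,2)}
    # top green
    m=cv2.morphologyEx(grn(ct["image"]),cv2.MORPH_OPEN,np.ones((3,3)))
    xs=np.where(m[181:222,230:450].sum(0)>10)[0]+230
    if len(xs): r["gl"]=fr(plane(ct,xs[0]-.5,200,92))[1]; r["gr"]=fr(plane(ct,xs[-1]+.5,200,92))[1]; r["n"]=int(m[181:222].sum())
    # left bumper face on z=50
    p=cv2.cvtColor(ct["image"],cv2.COLOR_RGB2GRAY)[184:192].mean(0)
    for c in range(245,420):
        if p[c]>=95 and p[c+1]<95: r["face"]=fr(plane(ct,c+.5+(p[c]-95)/(p[c]-p[c+1]),188,50))[1]; break
    # pointer brightness centroid at z=47
    hi=ct["image"][:,:,1].astype(float)
    m2=cv2.morphologyEx(grn(cs["image"]),cv2.MORPH_OPEN,np.ones((3,3))); ys,x2=np.where(m2[100:350,180:420])
    if len(ys): P=np.array([fr(plane(cs,u+180,v+100,92))[:2] for u,v in zip(x2,ys)]); k=abs(P[:,0])<40; r["sg_front"]=np.round(np.percentile(P[k,1],99),1); r["sg_mean"]=np.round(P[k,1].mean(),1)
    e=sense()["eef_pos"]; r["tool"]=fr(e)
    return r,ct,cs
E
python3 - <<'E'
from h import *
print(track()[0])
E
python3 -m handwheel '[[[0.5,5,0,0,0,0,-1],[0.5,5,0,0,0,0,-1],[0.5,3.1,0,0,0,0,-1],[0.5,3.1,0,0,0,0,-1]]]'; python3 -c "
from h import *
print(track()[0])"
```

```text
{'t': 2.08, 'gl': np.float64(-94.3), 'gr': np.float64(-243.6), 'n': 1832, 'face': np.float64(-55.3), 'sg_front': np.float64(-96.1), 'sg_mean': np.float64(-164.3), 'tool': array([  -0.4, -320.4,   73.6])}
time_s: 2.62
eef_pos: [541.3, -303.0, 71.4]
ee_rot: [0.0, 0.722, 0.692, 0.0]
force: [0.4, -0.0, 0.9]
grip_width: -0.0
grip_force: 0.0
{'t': 2.67, 'gl': np.float64(-94.3), 'gr': np.float64(-243.6), 'n': 1791, 'face': np.float64(-55.3), 'sg_front': np.float64(-96.1), 'sg_mean': np.float64(-164.3), 'tool': array([ 1.000e-01, -3.031e+02,  7.130e+01])}
```

```bash
python3 -m handwheel '[[[0.1,3.1,0,0,0,0,-1],[0.1,3.1,0,0,0,0,-1],[0.1,3.1,0,0,0,0,-1],[0.1,3.1,0,0,0,0,-1],[0.1,3.1,0,0,0,0,-1],[0.1,3.1,0,0,0,0,-1],[0.1,3.1,0,0,0,0,-1]]]'; python3 -c "
from h import *
print(track()[0]);print(track()[0])"
```

```text
time_s: 3.6
eef_pos: [541.9, -281.3, 71.3]
ee_rot: [-0.0, 0.722, 0.692, -0.0]
force: [0.4, 0.5, 0.4]
grip_width: -0.004
grip_force: 0.0
{'t': 3.65, 'gl': np.float64(-79.1), 'gr': np.float64(-231.0), 'n': 1755, 'face': np.float64(-42.5), 'sg_front': np.float64(-81.9), 'sg_mean': np.float64(-149.5), 'tool': array([-2.000e-01, -2.814e+02,  7.130e+01])}
{'t': 3.75, 'gl': np.float64(-79.1), 'gr': np.float64(-225.9), 'n': 1736, 'face': np.float64(-38.7), 'sg_front': np.float64(-77.7), 'sg_mean': np.float64(-145.1), 'tool': array([-2.000e-01, -2.818e+02,  7.130e+01])}
```

```bash
python3 -m handwheel '[[[0,0,45,0,0,0,-1],[0,0,45,0,0,0,-1],[2.4,58,0,0,0,0,-1],[2.4,58,0,0,0,0,-1],[2.4,58,0,0,0,0,-1],[2.4,58,0,0,0,0,-1],[2.4,58,0,0,0,0,-1],[2.4,58,0,0,0,0,-1]]]'; python3 -m handwheel '[[[2.4,58,0,0,0,0,-1],[2.4,58,0,0,0,0,-1],[0,0,0,0,0,0,-1]]]'; python3 -c "
from h import *
r,a,b=track();print(r);cv2.imwrite('pics/b.png',np.vstack([a['image'][80:330,:,::-1],b['image'][80:380,:,::-1]]))"
```

```text
time_s: 4.8
eef_pos: [556.3, 68.2, 161.5]
ee_rot: [0.0, 0.722, 0.692, 0.0]
force: [0.6, -0.3, -0.0]
grip_width: -0.001
grip_force: 0.0
time_s: 5.18
eef_pos: [560.6, 185.8, 161.2]
ee_rot: [-0.0, 0.72, 0.694, 0.0]
force: [0.5, -0.7, 0.4]
grip_width: 0.004
grip_force: 0.0
{'t': 5.22, 'gl': np.float64(-20.7), 'gr': np.float64(-172.8), 'n': 1809, 'face': np.float64(17.0), 'sg_front': np.float64(-23.9), 'sg_mean': np.float64(-85.0), 'tool': array([ -0.5, 182.5, 161.1])}
```

View pics/b.png

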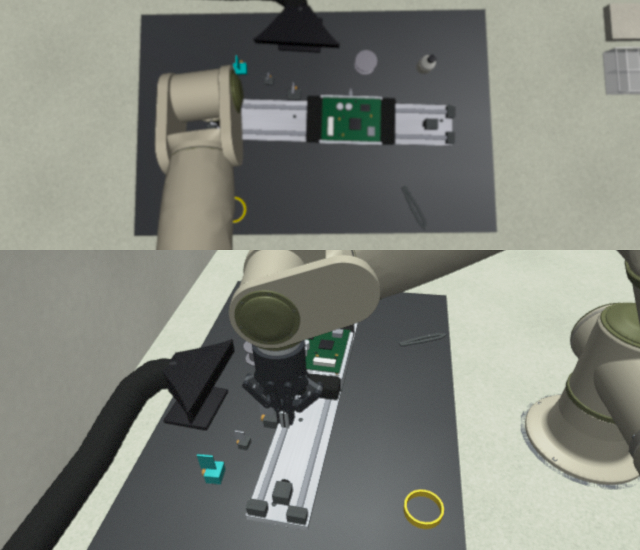

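The picture shows the arm at the left, clear of everything, and the carriage's left bumper at top column 313. The carriage is coasting at about 38 mm/s. I'll lower ahead of it.

```bash
python3 -m handwheel '[[[0,0,-30,0,0,0,-1],[0,0,-30,0,0,0,-1],[0,0,-30,0,0,0,-1],[0,0,0,0,0,0,-1]]]'; python3 -c "
from h import *
print(track()[0])";python3 -m handwheel '[[[0,0,0,0,0,0,-1],[0,0,0,0,0,0,-1],[0,0,0,0,0,0,-1],[0,0,0,0,0,0,-1],[0,0,0,0,0,0,-1],[0,0,0,0,0,0,-1],[0,0,0,0,0,0,-1]]]'; python3 -c "
from h import *
print(track()[0])"
```

```text
time_s: 5.78
eef_pos: [560.3, 180.8, 69.7]
ee_rot: [-0.001, 0.723, 0.691, -0.002]
force: [-0.1, 0.4, -0.5]
grip_width: 0.001
grip_force: 0.0
{'t': 5.83, 'gl': np.float64(-2.9), 'gr': np.float64(-152.6), 'n': 1784, 'face': np.float64(37.2), 'sg_front': np.float64(-9.3), 'sg_mean': np.float64(-9.3), 'tool': array([  0.3, 181.8,  72.4])}
time_s: 6.75
eef_pos: [561.1, 182.4, 71.3]
ee_rot: [-0.0, 0.722, 0.692, -0.0]
force: [-0.2, 0.0, 0.1]
grip_width: 0.001
grip_force: 0.0
{'t': 6.8, 'gl': np.float64(27.6), 'gr': np.float64(-122.2), 'n': 1770, 'face': np.float64(67.8), 'sg_front': np.float64(26.1), 'sg_mean': np.float64(19.0), 'tool': array([ -0.4, 182.6,  71.3])}
```

```bash
python3 -m handwheel '[[[-0.3,-6,0,0,0,0,-1],[-0.3,-6,0,0,0,0,-1],[0,0,0,0,0,0,-1],[0,0,0,0,0,0,-1],[0,0,0,0,0,0,-1],[0,0,0,0,0,0,-1],[0,0,0,0,0,0,-1]]]'; python3 -c "
from h import *
print(track()[0])";python3 -m handwheel '[[[0,0,0,0,0,0,-1],[0,0,0,0,0,0,-1],[0,0,0,0,0,0,-1],[0,0,0,0,0,0,-1],[0,0,0,0,0,0,-1],[0,0,0,0,0,0,-1]]]'; python3 -c "
from h import *
print(track()[0])"
```

```text
time_s: 7.72
eef_pos: [560.5, 170.5, 71.3]
ee_rot: [-0.0, 0.722, 0.692, -0.0]
force: [-0.3, -0.4, -0.4]
grip_width: 0.002
grip_force: 0.0
{'t': 7.78, 'gl': np.float64(53.0), 'gr': np.float64(-96.8), 'n': 1726, 'face': np.float64(170.9), 'sg_front': np.float64(52.4), 'sg_mean': np.float64(22.6), 'tool': array([ -0.6, 170.6,  71.3])}
time_s: 8.57
eef_pos: [560.5, 170.5, 71.3]
ee_rot: [-0.0, 0.722, 0.692, -0.0]
force: [-0.1, -0.2, 0.3]
grip_width: -0.0
grip_force: 0.0
{'t': 8.62, 'gl': np.float64(73.3), 'gr': np.float64(-74.0), 'n': 1658, 'face': np.float64(170.8), 'sg_front': np.float64(72.4), 'sg_mean': np.float64(26.9), 'tool': array([ -0.6, 170.6,  71.3])}
```

```bash
python3 -m handwheel '[[[0,0,0,0,0,0,-1],[0,0,0,0,0,0,-1],[0,0,0,0,0,0,-1],[0,0,0,0,0,0,-1],[0,0,0,0,0,0,-1],[0,0,0,0,0,0,-1],[0,0,0,0,0,0,-1],[0,0,0,0,0,0,-1]]]'; python3 -c "
from h import *
r,a,b=track();print(r);cv2.imwrite('pics/c.png',np.vstack([cv2.resize(a['image'][150:230,200:460,::-1],None,fx=3,fy=3),cv2.resize(b['image'][130:240,150:410,::-1],None,fx=3,fy=3)]))"
```

```text
time_s: 9.68
eef_pos: [560.5, 170.4, 71.3]
ee_rot: [-0.0, 0.722, 0.692, -0.0]
force: [-0.1, -0.5, 0.5]
grip_width: -0.002
grip_force: 0.0
{'t': 9.72, 'gl': np.float64(98.8), 'gr': np.float64(-53.7), 'n': 1678, 'face': np.float64(170.8), 'sg_front': np.float64(95.4), 'sg_mean': np.float64(37.4), 'tool': array([ -0.6, 170.6,  71.3])}
```

View pics/c.png

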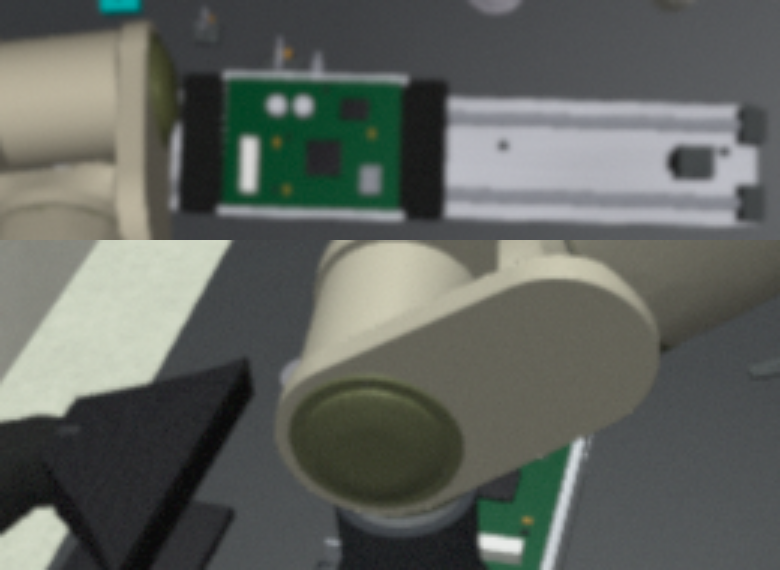

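Pointer at top (306,171) and flag at (293,163), so 31 mm remain at about 21 mm/s. Next is the braking: wait, then retreat at about 0.4 of the carriage speed.

```bash
python3 -m handwheel '[[[0,0,0,0,0,0,-1],[0,0,0,0,0,0,-1],[0,0,0,0,0,0,-1],[0,0,0,0,0,0,-1],[0,0,0,0,0,0,-1],[0,1,0,0,0,0,-1],[0,1,0,0,0,0,-1],[0,1,0,0,0,0,-1]]]';python3 -m handwheel '[[[0,1,0,0,0,0,-1],[0,1,0,0,0,0,-1],[0.1,1,0,0,0,0,-1],[0.1,1,0,0,0,0,-1],[0.1,1,0,0,0,0,-1],[0,1,0,0,0,0,-1]]]'; python3 -c "
from h import *
r,a,b=track();print(r)
g=cv2.cvtColor(a['image'],cv2.COLOR_RGB2GRAY)[167:172,285:312].mean(0);print(np.round(g).astype(int))"
```

```text
time_s: 10.78
eef_pos: [560.5, 173.5, 71.3]
ee_rot: [0.0, 0.722, 0.692, -0.0]
force: [-0.7, 0.1, -0.1]
grip_width: 0.003
grip_force: 0.0
time_s: 11.52
eef_pos: [560.8, 179.5, 71.3]
ee_rot: [0.0, 0.722, 0.692, 0.0]
force: [0.5, 1.0, 1.0]
grip_width: 0.0
grip_force: 0.0
{'t': 11.57, 'gl': np.float64(129.3), 'gr': np.float64(-20.7), 'n': 1650, 'face': np.float64(83.7), 'sg_front': np.float64(89.0), 'sg_mean': np.float64(52.8), 'tool': array([ -0.6, 179.7,  71.3])}
[ 61  61  60  62  64  69  88 112 123 115 101  86  72  65  66  65  63  64
  63  64  64  63  63  63  64  64  64]
```

```bash
cat >> h.py <<'E'
def ptr():
    "flag/pointer columns in top: pointer rows 172-176 next to the holder, flag rows 161-166"
    a=capture("top");g=cv2.cvtColor(a["image"],cv2.COLOR_RGB2GRAY).astype(int);return a,g
E
python3 -m handwheel '[[[0,1,0,0,0,0,-1],[0,1,0,0,0,0,-1]]]'; python3 -c "
from h import *
r,a,b=track();print(r)
g=cv2.cvtColor(a['image'],cv2.COLOR_RGB2GRAY).astype(int)[160:177,286:304];print(g)
r,a,b=track();print(r)"
```

```text
time_s: 11.88
eef_pos: [560.8, 181.5, 71.3]
ee_rot: [0.0, 0.722, 0.692, -0.0]
force: [-0.4, -1.2, 0.8]
grip_width: -0.003
grip_force: 0.0
{'t': 11.93, 'gl': np.float64(131.9), 'gr': np.float64(-18.2), 'n': 1649, 'face': np.float64(85.9), 'sg_front': np.float64(90.6), 'sg_mean': np.float64(55.4), 'tool': array([ -0.7, 181.7,  71.3])}
[[ 60  60  63  62  64  60  64  62  62  62  62  62  62  63  63  62  62  63]
 [ 60  59  62  62  61  64  67  69  66  62  62  62  62  63  63  62  62  63]
 [ 62  61  61  63  62  67  78  82  73  62  62  62  63  63  64  62  62  63]
 [ 62  60  62  62  63  70  86  92  79  65  62  62  64  63  62  62  63  63]
 [ 63  61  61  62  62  73  88  98  84  69  64  64  62  63  64  63  63  61]
 [ 61  65  62  62  64  75  94 105  91  74  71  66  64  64  61  63  61  63]
 [ 62  62  60  61  64  79 103 113 100  92  85  72  64  64  63  64  64  63]
 [ 62  61  60  63  64  84 107 116 108 102  95  75  62  63  63  64  63  62]
 [ 60  62  60  60  65  86 112 120 107  99  92  72  62  63  64  63  63  63]
 [ 61  59  61  64  71  91 115 118 104  89  79  68  63  67  67  68  64  65]
 [ 59  61  65  68  77  99 117 117  99  81  71  69  68  68  68  64  62  64]
 [ 62  63  66  71  81 102 118 115  96  78  70  70  67  67  64  60  62  63]
 [ 65  67  71  76  85 104 118 114 100  84  76  75  72  70  67  66  67  68]
 [ 95  98 100 102 108 118 125 125 119 111 105 100  96  92  90  90  90  90]
 [127 128 130 131 135 141 142 144 144 142 140 134 128 123 124 124 124 125]
 [120 125 127 128 130 131 134 134 137 141 142 139 132 131 131 132 132 136]
 [ 88  93  95  96  95  96  97  98 103 107 110 109 106 106 106 106 107 111]]
{'t': 12.03, 'gl': np.float64(131.9), 'gr': np.float64(-18.2), 'n': 1652, 'face': np.float64(85.9), 'sg_front': np.float64(90.7), 'sg_mean': np.float64(55.6), 'tool': array([ -0.7, 181.6,  71.3])}
```

```bash
python3 -m handwheel '[[[0.3,7,0,0,0,0,-1],[0.3,7,0,0,0,0,-1],[0,0,0,0,0,0,-1],[0,0,0,0,0,0,-1]]]'; cat >> h.py <<'E'
def cmp():
    r,a,b=track(); I=a["image"].astype(np.float32).mean(2)
    # sharp sub-pixel shift of the board against the first reference picture
    T=np.ascontiguousarray(I[178:222,285:330]); 
    try: ref=np.load("ref.npy")
    except OSError: np.save("ref.npy",T); ref=T
    r["shift_mm"]=round(-cv2.phaseCorrelate(ref,T,cv2.createHanningWindow(T.shape[::-1],5))[0][0]*2.55,2)
    r.pop("face",0); return r
E
python3 -c "
from h import *
print(cmp())"; python3 -m handwheel '[[[0,0,0,0,0,0,-1],[0,0,0,0,0,0,-1],[0,0,0,0,0,0,-1],[0,0,0,0,0,0,-1]]]';  python3 -c "
from h import *
print(cmp())"
```

```text
time_s: 12.58
eef_pos: [561.4, 195.5, 71.2]
ee_rot: [-0.0, 0.722, 0.692, -0.0]
force: [0.3, -0.8, 0.2]
grip_width: -0.001
grip_force: 0.0
{'t': 12.62, 'gl': np.float64(131.9), 'gr': np.float64(-20.7), 'n': 1652, 'sg_front': np.float64(127.8), 'sg_mean': np.float64(71.0), 'tool': array([ -0.7, 195.5,  71.3]), 'shift_mm': -1.27}
time_s: 13.18
eef_pos: [561.4, 195.4, 71.3]
ee_rot: [-0.0, 0.722, 0.692, -0.0]
force: [-1.0, 0.3, -0.5]
grip_width: -0.001
grip_force: 0.0
{'t': 13.22, 'gl': np.float64(131.9), 'gr': np.float64(-20.7), 'n': 1652, 'sg_front': np.float64(127.8), 'sg_mean': np.float64(70.8), 'tool': array([ -0.7, 195.6,  71.3]), 'shift_mm': -1.91}
```

```bash
Z='x'; python3 -m handwheel '[[[0,0,0,0,0,0,-1],[0,0,0,0,0,0,-1],[0,0,0,0,0,0,-1],[0,0,0,0,0,0,-1],[0,0,0,0,0,0,-1],[0,0,0,0,0,0,-1],[0,0,0,0,0,0,-1],[0,0,0,0,0,0,-1]]]' >/dev/null;  python3 -c "
from h import *
print(cmp())"; python3 -m handwheel '[[[0,0,0,0,0,0,-1],[0,0,0,0,0,0,-1],[0,0,0,0,0,0,-1],[0,0,0,0,0,0,-1],[0,0,0,0,0,0,-1],[0,0,0,0,0,0,-1],[0,0,0,0,0,0,-1],[0,0,0,0,0,0,-1]]]' >/dev/null;python3 -m handwheel '[[[0,0,0,0,0,0,-1],[0,0,0,0,0,0,-1],[0,0,0,0,0,0,-1],[0,0,0,0,0,0,-1],[0,0,0,0,0,0,-1],[0,0,0,0,0,0,-1],[0,0,0,0,0,0,-1],[0,0,0,0,0,0,-1]]]' >/dev/null;  python3 -c "
from h import *
print(cmp())
a=capture('top')['image'];b=capture('side')['image']
cv2.imwrite('pics/d.png',np.vstack([cv2.resize(a[150:230,200:460,::-1],None,fx=3,fy=3),cv2.resize(b[150:260,150:410,::-1],None,fx=3,fy=3)]))"
```

```text
{'t': 14.32, 'gl': np.float64(131.9), 'gr': np.float64(-20.7), 'n': 1652, 'sg_front': np.float64(127.8), 'sg_mean': np.float64(70.8), 'tool': array([ -0.7, 195.6,  71.3]), 'shift_mm': -1.98}
{'t': 16.43, 'gl': np.float64(131.9), 'gr': np.float64(-20.7), 'n': 1653, 'sg_front': np.float64(127.8), 'sg_mean': np.float64(70.8), 'tool': array([ -0.7, 195.6,  71.3]), 'shift_mm': -1.85}
```

View pics/d.png

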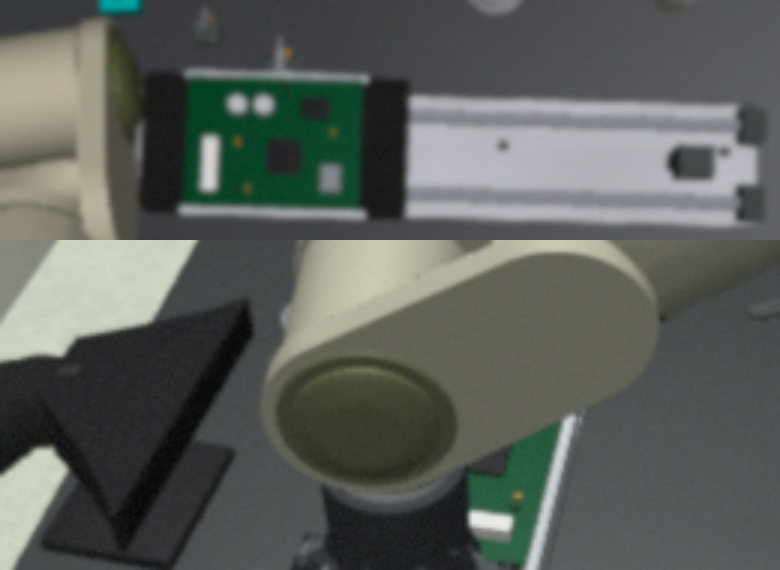

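The pointer (top crop column 279) lines up with the flag (column 280). The carriage hasn't moved for over 3 s, and the finger is about 12 mm clear.

```bash
python3 -c "
from rig import *
print(finish_job())"
```

```text
the job is handed in; nothing more can be done
None
```

I handed the job in with the carriage standing still at the larger steel index flag, its pointer within about 3 mm of it by camera, and the finger about 12 mm clear; no verdict came back.

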